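Check a drive cover on the light pad, then hold it over its screw bosses

TASK

Pick up the aluminium cover plate that has three screw holes (not the one with two) by its rib and, to check it for burrs, hold it level and still for two seconds above the middle of the light pad, its underside at the height of the pointer; then carry it to the open drive unit and finish while still holding it: level and still about 2 cm above the three brass bosses, each hole over its boss so that the whole threaded hole can be seen through it (do not let go, a colleague will start the screws). Never let the cover touch the drive unit, and leave all other things where they lie.

Things in the scene. Friction and masses are not known exactly. Their poses are not given: they have to be found in the camera images.
- cover: the cover: flat aluminium plate, 4 mm thick; on its middle an upright black rib to grip, 60 mm along x, 12 mm thick (y), top 34 mm above the underside. 130 mm (x) by 90 mm (y), 0.13 to 0.25 kg. Three 14 mm holes: two at its +x end, (52, 32) and (52, -32) mm, one at its -x end, (-52, 0). Lies flat on the table. Origin: centre of its underside; z up.
- cover_hole0 (a point): centre, on the cover's underside, of its hole at (52, 32) mm in the cover's frame; belongs over thread0
- cover_hole1 (a point): centre, on the cover's underside, of its hole at (52, -32) mm in the cover's frame; belongs over thread1
- cover_hole2 (a point): centre, on the cover's underside, of its hole at (-52, 0) mm in the cover's frame; belongs over thread2
- drive_unit: open drive unit, fixed: grey tray 150 mm (x) by 110 mm (y), walls 40 mm high, gears inside (below 40 mm) and three brass bosses, 16 mm in diameter, tops 46 mm above the table, in the pattern of the cover's holes: two at its +x end, one at its -x end. The cover belongs centred over it, x axis along the unit's x axis. Origin: centre of its underside.
- thread0 (a point): centre of the boss top and of its 4 mm threaded hole (dark dot) at (52, 32) mm in the unit's frame, 46 mm above the table
- thread1 (a point): centre of the boss top and of its 4 mm threaded hole (dark dot) at (52, -32) mm in the unit's frame, 46 mm above the table
- thread2 (a point): centre of the boss top and of its 4 mm threaded hole (dark dot) at (-52, 0) mm in the unit's frame, 46 mm above the table
- light_pad: light pad, fixed: grey square 124 mm wide, white top, 12 mm high, small dark cross on its middle. At its +x side, 112 mm from the middle, stands a thin steel post, 140 mm high, with a brass pointer towards the pad, its tip 86 mm from the middle, 130 mm above the table. Origin: centre of its underside.
- view_mark (a point): the point above the pad's middle at the pointer's height, 130 mm above the table: the middle of the cover's underside is held here for the check, at any yaw
- blank: another cover, to be left alone: flat aluminium plate, 4 mm thick; on its middle an upright black rib to grip, 60 mm along x, 12 mm thick (y), top 34 mm above the underside. 110 mm (x) by 90 mm (y), with two holes, on its centre line at either end. Origin: centre of its underside.
- motor: small motor standing shaft up, 42 mm square, 34 mm high, its shaft reaching 54 mm. Origin: centre of its underside. Leave alone.
- gear: loose black gear lying flat, 62 mm in diameter, 13 mm high. Origin: centre of its underside. Leave alone.
- link: green plastic link lying flat along its x, 98 mm long, 16 mm wide, 12 mm high. Origin: under its middle. Leave alone.
- shaft: steel shaft 10 mm in diameter, 220 mm long, lying along its x in two black blocks 14 mm high, up to 30 mm wide. Origin: under its middle. Leave alone.
- screwdriver: screwdriver lying along its x, about 200 mm long. Leave alone.
- frame: black ribbed plastic frame, an open tray 90 mm by 110 mm and 22 mm high with dividers. Origin: centre of its underside. Leave alone.

How it is judged:
On the way:
1. the three-hole cover is held level and still over the middle of the light pad at the pointer's height (horizontal distance between cover and view_mark below 0.025 m and z of cover in the frame of view_mark between -0.02 and 0.02 m and angle between cover's own z axis and vertical below 0.15 rad and linear speed of cover below 0.03 m/s and contact force between cover and the fingers above 1 N), for 1 s.
At the end, for the whole second after the job is handed in: The cover is held by the fingers, level within 0.1 rad and still, its underside 8 to 35 mm above the boss tops, each of its three holes within 5 mm horizontally of the centre of its threaded hole (so the whole thread shows through), and it does not touch the drive unit (horizontal distance between cover_hole0 and thread0 below 0.005 m and horizontal distance between cover_hole1 and thread1 below 0.005 m and horizontal distance between cover_hole2 and thread2 below 0.005 m and z of cover in the frame of thread0 between 0.008 and 0.035 m and angle between cover's own z axis and vertical below 0.1 rad and linear speed of cover below 0.02 m/s and contact force between cover and the fingers above 1 N and contact force between cover and drive_unit below 0.2 N); the arm keeps its last pose, push and grip.
It fails at once if another thing on the table is moved by more than 3 cm (distance of any of blank, motor, gear, link, shaft, screwdriver, frame from where it was at the start of the episode above 0.03 m).
It fails at once if the cover touches the drive unit (contact force between cover and drive_unit above 1 N).
It also fails if it takes over 48 s, if anything falls off the work surface, if the arm or the gripper's body presses on something with over 40 N, if the wrist force passes 120 N, or if a joint passes its speed limit or range.

ROBOT

A 7-joint arm with a two-finger parallel gripper is mounted at the origin on the work surface. World frame = base frame: x ahead of the robot, y to its left, z up, the work surface at z = 0. Lengths are in m, angles in rad, forces in N, time in s.
With the tool pointing down it reaches from about 0.425 to 0.95 m from the base axis. Payload 4.7 kg.
Tool frame: the origin (TCP) lies on the centre line of the jaws, within the pads' length; the fingertips stand robot.nose_length ahead of it and the grasp point (between the pads) lies 8 mm behind it (robot.nose_length is the distance from the TCP to the fingertips, in m); z points along the fingers, y is the line along which they close (so a half turn about z gives the same grasp; the last joint's range is limited). The gripper opens to 85 mm and grips with 20 to 120 N. Pads are 22 mm wide; open, the fingers measure 114 mm over their backs; the gripper's body (76 mm by 85 mm) begins 54 mm behind the grasp point. The pads swing forward as they close: fully open they stand 13 mm farther back than shut.
Start: joints at [1.307, 0.469, -0.049, 1.532, 0.024, 1.141, -0.082], TCP at [0.157, -0.656, 0.242] pointing down, gripper open.
Joint ranges: [-2.59, 2.59], [-0.33, 1.99], [-1.39, 1.29], [0.1, 2.45], [-1.04, 4.18], [0.21, 1.99], [-2.66, 2.66]. Speed limits (rad/s): [2.57, 2.57, 3.14, 3.14, 3.14, 3.14, 3.14].

INTERFACE

Orientations are given as [roll, pitch, yaw] about the fixed x, y, z axes, in that order (R = Rz(yaw) Ry(pitch) Rx(roll)).
In Python, from plant import robot gives the robot as it stands. Calls block until the motion is done:
- robot.goto(position, orientation): joint-space move of the TCP to a pose.
- robot.move_straight(position, vel=0.15, attitude=None, contact_N=None): straight line of the TCP; attitude=None keeps the orientation; vel is the mean speed in m/s. With contact_N (N) it stops when the force on the tool has changed by that much, and returns True; else False.
- robot.move_joints(angles): joint-space move.
- robot.grip(opening, strength=None): opening from 0.0 (shut) to 1.0 (fully open); strength is the grip in N (None keeps the last); returns when the fingers have stopped.
- robot.sleep(seconds).
- robot.inverse_kinematics(position, orientation): joint angles nearest the present ones, or None.
- robot.sense(): the state.
- robot.grab_frame(name): name is "scene" or "top" or "wrist"; returns a dict with "image" (384x512x3 uint8, red, green, blue), "range_z" (384x512 float32, m along the optical axis (not along the pixel's ray), 0 where there is no reading), "fx", "fy", "cx", "cy" (pixels), "R" (3x3) and "t" (3): a world point X has camera coordinates R X + t. Camera axes: x right, y down, z forward; pixel columns grow to the right and rows downward; lengths in m; the calibration is good to about 2 mm. A picture is of the moment at which its call begins.
A pose or a line that the arm cannot do raises robot.IKError and nothing moves.
- robot.close_job(): hands the job in; it is judged then, once.
The state is a dict: "t": time; "joint_pos": joint angles; "joint_velocities": joint speeds; "effort": joint torques, N m; "tcp_pos": TCP position; "tcp_rot": TCP orientation; "wrist_force": force on the tool from outside, world axes, zero at the start; "torque": the same for the moment, N m; "opening": opening from 0.0 (shut) to 1.0 (fully open); "gripper_force": force on a finger pad.
Only numpy, scipy, OpenCV 4.12 (cv2) and the standard library are available. Lean on these libraries where they do the work, as an engineer would, in place of code of your own. Each camera call takes 0.05 s, during which the arm holds its last target. There are 200 camera calls.

## Working session

There is one attempt and no reset: what is moved stays moved. The work goes in short steps, each a Python script; the robot and the scene stay as the last script left them, time stands still between calls to the robot, and variables do not carry over. Pictures are saved under pics/ and viewed, at most 10 in all, crops included, and the job is handed in when it is done.

```bash
mkdir -p pics; ls; python3 - <<'E'
from plant import robot
import cv2,numpy as np
s=robot.sense();print(s['t'],s['tcp_pos'],s['tcp_rot'],robot.nose_length)
for n in("scene","top"):
    f=robot.grab_frame(n)
    np.savez(f'{n}0.npz',**f)
    cv2.imwrite(f'pics/{n}0.png',cv2.resize(f['image'][:,:,::-1],(800,600),interpolation=cv2.INTER_CUBIC))
    R=np.array(f['R']);print(n,f['fx'],f['cx'],f['cy'],-R.T@f['t'],R[2])
E
```

```text
pics
0.0 [ 0.15693589 -0.65592178  0.241242  ] [-3.13962863e+00  6.41031511e-05  2.34878453e-01] 0.011
scene 353.2613603217245 258.5819229212378 194.21322264333784 [ 1.08751257 -0.5496317   0.91537947] [-0.47305473  0.51401127 -0.71554989]
top 446.23180492599954 247.95592135954064 197.77029679179714 [0.29910579 0.0331603  1.38427115] [ 0.17125882  0.00515676 -0.98521258]
```

View pics/scene0.png

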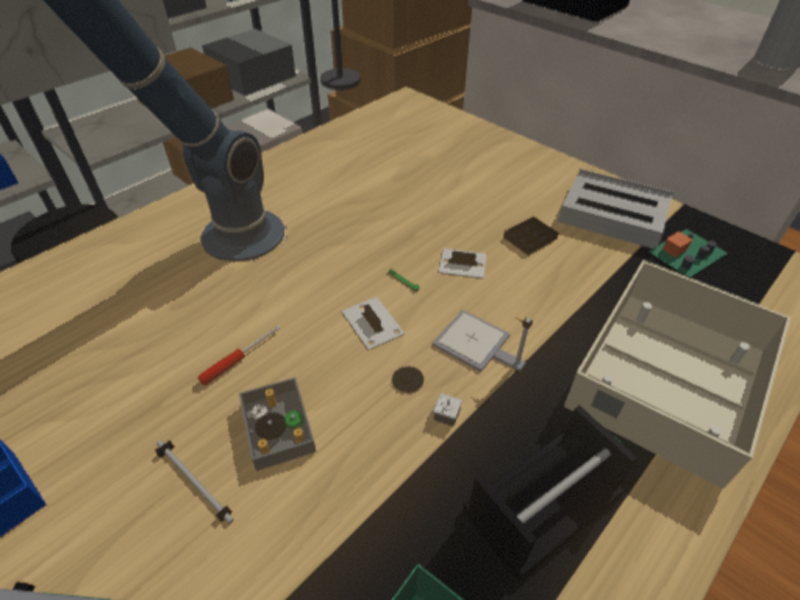

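View pics/top0.png

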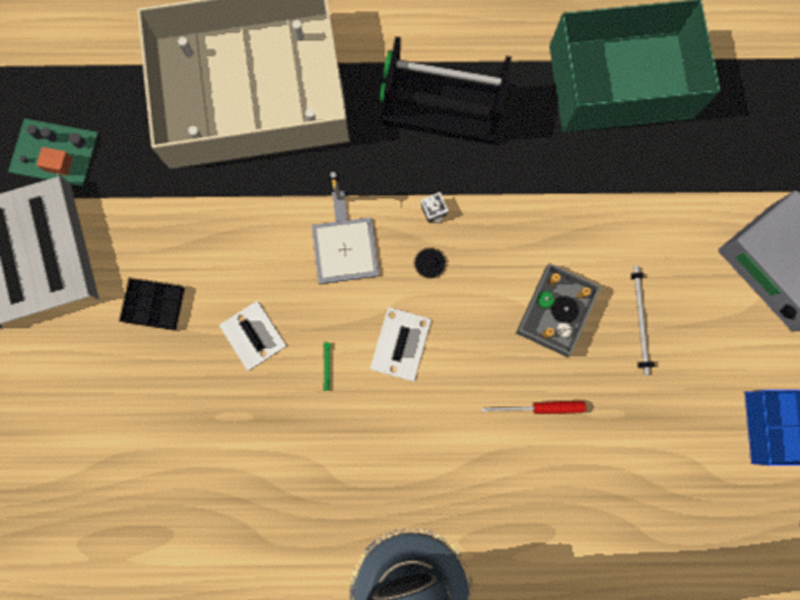

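The scene view shows the three-hole cover at about (372,322) and the drive unit at (277,422). In the top view they are at (402,343) and (560,310), with the light pad at (345,250), and the blank with two holes at (253,336). I'll measure from the depth and colour in the top image.

```bash
cat > h.py <<'E'
import numpy as np,cv2
def load(n): return dict(np.load(n+'.npz'))
def proj(f,X):
    c=f['R']@np.array(X,float)+f['t'];return np.array([f['fx']*c[0]/c[2]+f['cx'],f['fy']*c[1]/c[2]+f['cy']])
def ray(f,u,v,z):
    d=f['R'].T@np.array([(u-f['cx'])/f['fx'],(v-f['cy'])/f['fy'],1]);o=-f['R'].T@f['t'];return o+d*(z-o[2])/d[2]
def cloud(f):
    v,u=np.mgrid[:384,:512];Z=f['range_z'];P=np.stack([(u-f['cx'])/f['fx']*Z,(v-f['cy'])/f['fy']*Z,Z],-1)
    return (P-f['t'])@f['R']
E
python3 - <<'E'
from h import *
for n in("top0","scene0"):
    f=load(n);print(n,f['R'].round(3).tolist(),'base',proj(f,[0,0,0])*1.5625,'tcp',proj(f,[.157,-.656,.242])*1.5625, (f['range_z']>0).mean())
f=load('top0')
for nm,p,z in [('cover',(402,343),.004),('unit',(560,310),.04),('pad',(345,250),.012),('blank',(253,336),.004),('motor',(433,207),.03),('gear',(430,263),.01),('tip',(333,175),.14)]:
    print(nm,ray(f,p[0]/1.5625,p[1]/1.5625,z).round(3))
a=f['image']
x=cv2.resize(a[130:270,220:400][:,:,::-1],None,fx=4.4,fy=4.2,interpolation=cv2.INTER_CUBIC)
cv2.imwrite('pics/topcrop.png',x)
E
```

```text
top0 [[-0.006, -1.0, -0.006], [-0.985, 0.007, -0.171], [0.171, 0.005, -0.985]] base [410.57643303 591.36977343] tcp [830.30617319 519.21884997] 0.9961395263671875
scene0 [[0.728, 0.685, 0.011], [0.496, -0.516, -0.698], [-0.473, 0.514, -0.716]] base [242.39511882 233.67947402] tcp [-78.22302453 343.99971019] 0.9960683186848959
cover [0.47  0.012 0.004]
unit [ 0.528 -0.297  0.04 ]
pad [0.66  0.126 0.012]
blank [0.486 0.309 0.004]
motor [ 0.743 -0.053  0.03 ]
gear [ 0.632 -0.046  0.01 ]
tip [0.771 0.14  0.14 ]
```

View pics/topcrop.png

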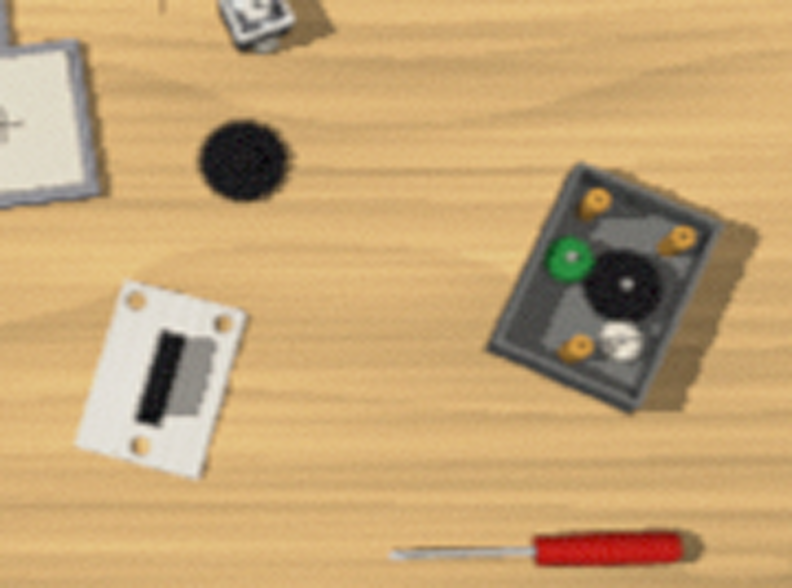

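The crop shows the cover's holes at (136,300), (223,323) and (140,445), and the unit's threads at (598,200), (683,236) and (577,347). Both +x ends point up in the image, with yaws of about -16° and -26°. I'll compute coarse poses, check that they can be reached and find the wrist camera's mounting offset.

```bash
python3 - <<'E'
from h import *
from plant import robot
f=load('top0')
def px(c): return (220+(c[0]+.5)/4.4-.5,130+(c[1]+.5)/4.2-.5)
L=np.array([[52,32],[52,-32],[-52,0]])/1000
def fit(W):
    W=np.array(W)[:,:2];A=L-L.mean(0);B=W-W.mean(0)
    yaw=np.arctan2((A[:,0]*B[:,1]-A[:,1]*B[:,0]).sum(),(A*B).sum());R=np.array([[np.cos(yaw),-np.sin(yaw)],[np.sin(yaw),np.cos(yaw)]])
    o=W.mean(0)-R@L.mean(0);return o,yaw,np.linalg.norm(L@R.T+o-W,axis=1)
for n,pts,z in(('cover',[(136,300),(223,323),(140,445)],.004),('unit',[(598,200),(683,236),(577,347)],.046)):
    print(n,fit([ray(f,*px(p),z) for p in pts]))
f=load('top0');a=f['image']
w=robot.grab_frame('wrist');s=robot.sense()
from scipy.spatial.transform import Rotation as Ro
T=Ro.from_euler('xyz',s['tcp_rot']).as_matrix()
o=-w['R'].T@w['t'];print('cam in tool',T.T@(o-s['tcp_pos']),'cam axes in tool',(T.T@w['R'].T).round(3).tolist(),w['fx'],w['cx'],w['cy'])
for p in([.528,-.297],[.47,.012],[.66,.126]):
  for y in(-.28,-.45): 
    for z in (.1,.2,.3): print(p,y,z,np.round(robot.inverse_kinematics([*p,z],[np.pi,0,y]),2))
E
```

```text
cover (array([0.46987368, 0.01594936]), np.float64(-0.28164641553746245), array([0.00023284, 0.00018988, 0.00034483]))
unit (array([ 0.53271151, -0.29470396]), np.float64(-0.4656796796585403), array([0.00040203, 0.00150471, 0.00150573]))
cam in tool [ 0.06605052 -0.00075365 -0.1309499 ] cam axes in tool [[-0.001, -0.966, -0.259], [1.0, -0.001, -0.001], [0.001, -0.259, 0.966]] 346.04377623709956 253.4209263857278 191.01238635461053
[0.528, -0.297] -0.28 0.1 [ 0.53  0.51 -0.12  1.83  0.08  0.8  -1.48]
[0.528, -0.297] -0.28 0.2 [ 0.56  0.4  -0.16  1.75  0.07  1.   -1.47]
[0.528, -0.297] -0.28 0.3 [ 0.58  0.32 -0.18  1.62  0.06  1.2  -1.46]
[0.528, -0.297] -0.45 0.1 [ 0.51  0.51 -0.08  1.83  0.06  0.8  -1.63]
[0.528, -0.297] -0.45 0.2 [ 0.53  0.4  -0.12  1.75  0.05  1.   -1.63]
[0.528, -0.297] -0.45 0.3 [ 0.56  0.32 -0.15  1.63  0.05  1.2  -1.62]
[0.47, 0.012] -0.28 0.1 [ 0.32  0.38 -0.53  2.12  0.29  0.71 -2.25]
[0.47, 0.012] -0.28 0.2 [ 0.49  0.25 -0.69  2.02  0.2   0.94 -2.16]
[0.47, 0.012] -0.28 0.3 [ 0.59  0.14 -0.77  1.89  0.11  1.15 -2.07]
[0.47, 0.012] -0.45 0.1 [ 0.29  0.37 -0.49  2.12  0.27  0.7  -2.4 ]
[0.47, 0.012] -0.45 0.2 [ 0.47  0.25 -0.68  2.02  0.19  0.93 -2.33]
[0.47, 0.012] -0.45 0.3 [ 0.58  0.14 -0.76  1.89  0.11  1.15 -2.24]
[0.66, 0.126] -0.28 0.1 [ 0.07  0.65 -0.47  1.65  0.35  0.93 -2.38]
[0.66, 0.126] -0.28 0.2 [ 0.17  0.58 -0.63  1.56  0.37  1.12 -2.39]
[0.66, 0.126] -0.28 0.3 [ 0.26  0.54 -0.79  1.44  0.38  1.33 -2.4 ]
[0.66, 0.126] -0.45 0.1 [ 0.05  0.64 -0.44  1.65  0.33  0.92 -2.53]
[0.66, 0.126] -0.45 0.2 [ 0.14  0.57 -0.59  1.56  0.34  1.12 -2.54]
[0.66, 0.126] -0.45 0.3 [ 0.21  0.52 -0.7   1.44  0.34  1.31 -2.54]
```

```bash
python3 - <<'E'
from h import *
from plant import robot
for n,(x,y,yaw),off in(('unit',(.5327,-.2947,-.4657),-.04),('cover',(.4699,.0159,-.2816),-.0)):
    p=[x+off*np.cos(yaw),y+off*np.sin(yaw),.25]
    robot.goto(p,[np.pi,0,yaw]);robot.sleep(.3)
    f=robot.grab_frame('wrist');np.savez(n+'1.npz',**f);cv2.imwrite(f'pics/{n}1.png',f['image'][:,:,::-1])
    s=robot.sense();print(n,s['t'],s['tcp_pos']-p,s['tcp_rot'])
a=cv2.imread('pics/unit1.png');b=cv2.imread('pics/cover1.png')
cv2.imwrite('pics/both1.png',np.hstack([a[:,56:456],b[:,56:456]]))
E
```

```text
unit 2.35 [-1.46924621e-04 -3.40812643e-04 -3.99830622e-05] [ 3.14158481e+00  7.03856723e-05 -4.66336524e-01]
cover 3.8333 [ 0.00015688 -0.00063687 -0.00010662] [ 3.14154940e+00  1.79847212e-04 -2.82885184e-01]
```

View pics/both1.png

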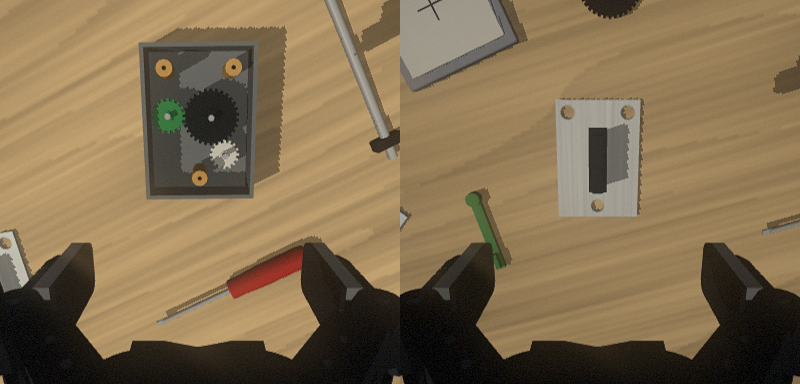

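The left half shows the unit's bosses at (164,68), (233,67) and (200,178). The right half shows the cover's holes at about (567,112), (627,112) and (598,205). Next I'll extract these precisely.

```bash
cat >> h.py <<'E'
L=np.array([[52,32],[52,-32],[-52,0]])/1000
def fit(W):
    W=np.array(W)[:,:2];A=L-L.mean(0);B=W-W.mean(0)
    yaw=np.arctan2((A[:,0]*B[:,1]-A[:,1]*B[:,0]).sum(),(A*B).sum());R=np.array([[np.cos(yaw),-np.sin(yaw)],[np.sin(yaw),np.cos(yaw)]])
    o=W.mean(0)-R@L.mean(0);return o,yaw,np.linalg.norm(L@R.T+o-W,axis=1)
def blob(mask,c,r):
    u,v=c;m=mask[v-r:v+r+1,u-r:u+r+1].astype(np.uint8)
    cs,_=cv2.findContours(m,cv2.RETR_EXTERNAL,cv2.CHAIN_APPROX_NONE);k=max(cs,key=cv2.contourArea)
    f=np.zeros_like(m);cv2.drawContours(f,[k],-1,1,-1);M=cv2.moments(f,True)
    return np.array([u-r+M['m10']/M['m00'],v-r+M['m01']/M['m00']]),int(M['m00'])
E
python3 - <<'E'
from h import *
f=load('unit1');hsv=cv2.cvtColor(f['image'],cv2.COLOR_RGB2HSV).astype(int);g=f['image'].max(2)
W=[]
for c in((220,68),(289,67),(256,178)):
    m=(g<100);d=blob(m,c,5);b=blob((hsv[...,1]>110)&(g>110),c,12);W.append(ray(f,*d[0],.046));print(d,b)
print('unit',fit(W))
f=load('cover1');hsv=cv2.cvtColor(f['image'],cv2.COLOR_RGB2HSV).astype(int)
W=[]
for c in((223,112),(283,112),(254,205)):
    b=blob(hsv[...,1]>50,c,9);W.append(ray(f,*b[0],.004));print(b)
print('cover',fit(W))
m=(f['image'].max(2)<70).astype(np.uint8);m[:100]=0;m[220:]=0;m[:,:210]=0;m[:,295:]=0
P=cloud(f);print('rib depth',np.median(P[m>0],0))
k=max(cv2.findContours(m,0,2)[0],key=cv2.contourArea);r=cv2.minAreaRect(k);print(r)
print('rib centre',ray(f,*r[0],.034))
# pad
f=load('top0');hsv=cv2.cvtColor(f['image'],cv2.COLOR_RGB2HSV);a=f['image'].astype(int)
P=cloud(f);m=((hsv[...,1]<60)&(hsv[...,2]>170)).astype(np.uint8);m[:130]=0;m[190:]=0;m[:,:190]=0;m[:,250:]=0
m=cv2.morphologyEx(m,3,np.ones((5,5)));k=max(cv2.findContours(m,0,2)[0],key=cv2.contourArea);r=cv2.minAreaRect(k);print(r,ray(f,*r[0],.012))
E
```

```text
(array([219.38461538,  67.38461538]), 13) (array([219.36947791,  67.63052209]), 249)
(array([289.33333333,  66.75      ]), 12) (array([288.11151079,  67.57913669]), 278)
(array([255.2, 178. ]), 10) (array([255.2244898 , 177.79591837]), 196)
unit (array([ 0.53326154, -0.29571032]), np.float64(-0.4591199215014632), array([1.19275232e-05, 1.49588719e-05, 4.65141240e-06]))
(array([223.43055556, 111.74305556]), 144)
(array([283.29496403, 111.74100719]), 139)
(array([253.33027523, 204.6146789 ]), 109)
cover (array([0.47045815, 0.01636876]), np.float64(-0.28495365169575987), array([0.00032184, 0.00030049, 0.0004882 ]))
rib depth [0.47422253 0.01509289 0.03270868]
((253.5, 160.0), (64.0, 17.0), 90.0)
rib centre [0.47534236 0.0147515  0.034     ]
((219.8066864013672, 158.35128784179688), (34.706016540527344, 37.120338439941406), 82.56858825683594) [0.66515021 0.12887056 0.012     ]
```

```bash
python3 - <<'E'
from h import *
from plant import robot
x,y,yaw=.4705,.0164,-.285
robot.grip(.6,80)
robot.goto([x,y,.09],[np.pi,0,yaw])
robot.move_straight([x,y,.020],vel=.06,contact_N=8)
robot.sleep(.2);print(robot.sense()['tcp_pos'])
robot.grip(0.,80)
s=robot.sense();print(s['t'],s['opening'],s['gripper_force'],s['tcp_pos'])
robot.move_straight([x,y,.17],vel=.08);robot.sleep(.3)
s=robot.sense();print(s['t'],s['opening'],s['gripper_force'],s['wrist_force'],s['tcp_pos'])
f=robot.grab_frame('wrist');np.savez('lift.npz',**f);g=robot.grab_frame('scene')
cv2.imwrite('pics/lift.png',f['image'][:,:,::-1])
E
```

```text
[0.47072321 0.01637943 0.02029322]
6.9083 0.12483383900959398 78.77169013023376 [0.47055796 0.01634941 0.02028969]
9.2333 0.12378769386182847 78.09962868690491 [-0.32012176 -0.72430204 -2.21767984] [0.47045951 0.01640596 0.16990802]
```

View pics/lift.png

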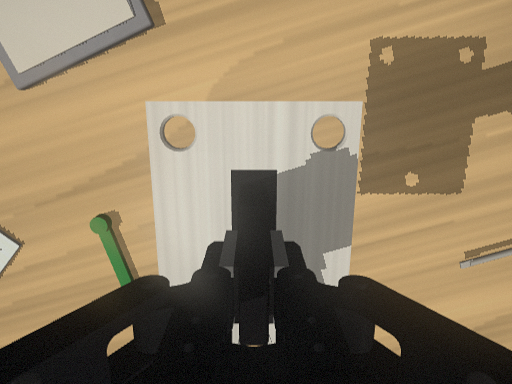

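The cover is held squarely, with its front holes at (178,132) and (328,132) in the wrist image. Now the check over the pad.

```bash
cat > m.py <<'E'
from h import *
def held(f,tcpz,dark=False):
    "plate pose from the two front holes and from depth"
    P=cloud(f);hsv=cv2.cvtColor(f['image'],cv2.COLOR_RGB2HSV).astype(int)
    r=[]
    m=(hsv[...,1]<35)&(hsv[...,2]>60)&(abs(P[...,2]-(tcpz-.016))<.015);m[105:]=False
    m2=(hsv[...,1]<35)&(abs(P[...,2]-(tcpz-.016))<.015);m2[:100]=0;m2[230:]=0
    Q=P[m2];c=np.linalg.lstsq(np.c_[Q[:,:2]-Q[:,:2].mean(0),np.ones(len(Q))],Q[:,2],rcond=None)[0]
    return c,len(Q)
E
python3 - <<'E'
from m import *
from plant import robot
f=load('lift');print(held(f,.1699))
hsv=cv2.cvtColor(f['image'],cv2.COLOR_RGB2HSV).astype(int);P=cloud(f)
for c in((178,132),(328,132)):
    b=blob(P[...,2]<.12,c,24);print(b,ray(f,*b[0],.152))
robot.goto([.662,.127,.24],[np.pi,0,-.1])
robot.move_straight([.662,.127,.150],vel=.1);robot.sleep(.3)
f=robot.grab_frame('wrist');np.savez('pad.npz',**f)
a=robot.grab_frame('scene');b=robot.grab_frame('top')
robot.sleep(2);s=robot.sense();print(s['t'],s['tcp_pos'],s['tcp_rot'],s['gripper_force'],held(f,.15))
A=cv2.resize(a['image'][160:280,230:380],(500,400));B=cv2.resize(b['image'][80:200,170:260],(300,400))
cv2.imwrite('pics/pad.png',np.hstack([A,B])[:,:,::-1])
E
```

```text
(array([-0.00523514,  0.00281368,  0.15329229]), 23434)
(array([179.28056628, 132.19176319]), 777) [0.52921336 0.0332522  0.152     ]
(array([327.76696543, 132.18822023]), 781) [ 0.51134126 -0.02748061  0.152     ]
13.7583 [0.66200041 0.12700702 0.14999219] [ 3.14159106e+00  8.88977031e-06 -9.99244760e-02] 77.99504399299622 (array([-0.00451267,  0.00151766,  0.13380243]), 23493)
```

View pics/pad.png

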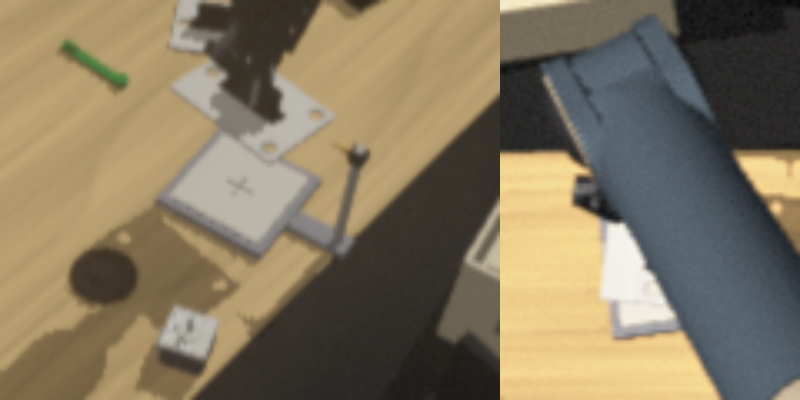

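The cover is level (tilt about 5 mrad), with its underside at 0.130 m, above the pad and beside the pointer (crop tip at 350,150). I'll confirm the pad's middle from the cross in the scene view, at crop (238,186), then move over the unit.

```bash
python3 - <<'E'
from m import *
from plant import robot
f=load('scene0');c=ray(f,230+238*.3,160+186*.3,.012);print('cross',c)
if np.linalg.norm(c[:2]-[.662,.127])>.012: raise SystemExit('recheck pad')
x,y,yaw=.5333,-.2957,-.459
robot.move_straight([.662,.127,.24],vel=.12)
robot.goto([x,y,.20],[np.pi,0,yaw])
robot.move_straight([x,y,.105],vel=.06);robot.sleep(.4)
f=robot.grab_frame('wrist');np.savez('over.npz',**f)
s=robot.sense();print(s['t'],s['tcp_pos'],s['tcp_rot'],held(f,.105))
cv2.imwrite('pics/over.png',f['image'][:,:,::-1])
E
```

```text
cross [0.6644293  0.12535856 0.012     ]
18.4667 [ 0.53330612 -0.29570478  0.10503951] [ 3.14158884e+00 -5.89770409e-05 -4.59038081e-01] (array([-0.00521198,  0.00390203,  0.08841819]), 23542)
```

View pics/over.png

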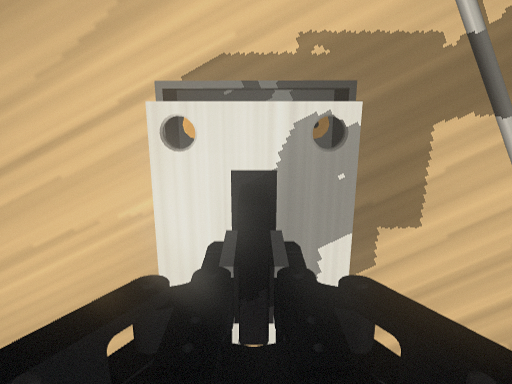

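The bosses show through the front holes, at about (188,128) and (321,130); they appear shifted inward by parallax. I'll lower to 2 cm and measure the holes and threads in the same image.

```bash
python3 - <<'E'
from m import *
from plant import robot
x,y,yaw=.5333,-.2957,-.459
robot.move_straight([x,y,.086],vel=.04);robot.sleep(.4)
f=robot.grab_frame('wrist');np.savez('fin.npz',**f)
s=robot.sense();print(s['t'],s['tcp_pos'],s['wrist_force'],held(f,.086))
P=cloud(f);c_,s_=np.cos(yaw),np.sin(yaw);U=lambda w:np.array([(w[0]-x)*c_+(w[1]-y)*s_,-(w[0]-x)*s_+(w[1]-y)*c_])*1000
for c in((179,132),(328,132)):
    b=blob(P[...,2]<.058,c,24);print('hole',b,U(ray(f,*b[0],.068)))
for t in(L*1):
    w=[x+t[0]*c_-t[1]*s_,y+t[0]*s_+t[1]*c_,.046];print('expected thread px',proj(f,w))
cv2.imwrite('pics/fin.png',cv2.resize(f['image'][100:165,140:370][:,:,::-1],None,fx=3.4,fy=3.4,interpolation=cv2.INTER_CUBIC))
E
```

```text
19.5417 [ 0.53333426 -0.29572176  0.08611335] [-1.14818532 -0.21787355 -1.80630315] (array([-0.00451429,  0.00324488,  0.0695145 ]), 23552)
hole (array([179.31153846, 132.15641026]), 780) [51.54562356 32.74711867]
hole (array([327.80976864, 132.28663239]), 778) [ 51.41011182 -30.69375409]
expected thread px [190.13609666 126.95973468]
expected thread px [321.22120761 126.79001244]
expected thread px [255.60196973 313.17664426]
```

View pics/fin.png

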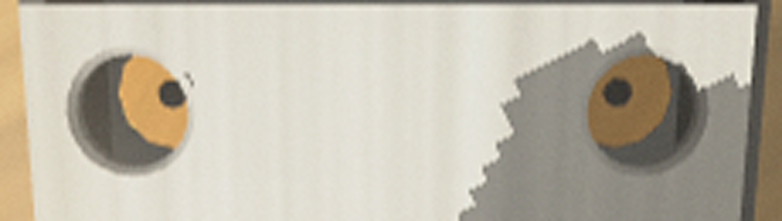

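The threads at (190.6,127.3) and (321.7,127.0) match the expected pixels to within 0.5 px. The cover is off by about (-0.5, +1.0) mm, so I'll trim that and hand in.

```bash
python3 - <<'E'
from m import *
from plant import robot
x,y,yaw=.5333,-.2957,-.459;c,s=np.cos(yaw),np.sin(yaw);dx,dy=.0005,-.0009
robot.move_straight([x+dx*c-dy*s,y+dx*s+dy*c,.086],vel=.01);robot.sleep(.8)
q=robot.sense();print(q['t'],q['tcp_pos'],q['gripper_force'],abs(q['joint_velocities']).max())
print(robot.close_job())
E
```

```text
20.5917 [ 0.53336003 -0.29669391  0.08599723] 77.9774022102356 0.0009392019434185724
the job is handed in; nothing more can be done
None
```

The job is handed in (verdict not shown): after the check over the light pad, the three-hole cover is held level and still about 2 cm above the bosses at 20.6 s of the 48 s. The two front holes measured about 1 mm off their threads before a final trim; the rear hole's position is inferred from the cover's yaw.

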